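Slide the clipboard out from under the cartons

TASK

One of the two clipboards is caught under a stack of two small cartons behind the low stop bar. Draw that clipboard out under the bar by its clip, towards the robot, until it is completely clear of the bar, and leave it lying flat on the table. Do not lift or topple the cartons: the bar holds them back, and they must be left standing one on the other where they were.

Things in the scene. Friction and masses are not known exactly. Their poses are not given: they have to be found in the camera images.
- board_clip (a point): Grip of the clipboard under the cartons (brown board 210 x 150 x 5 mm, 0.2 kg, slides easily; a spare one lies bare): upright steel plate 10 mm thick (x; 12 at its rolled top), 50 wide (y), top 39 mm above the table, on a flat clip base 34 x 90 mm that is 8 mm above the table. Point: mid-plate, 22 mm above the table. z up; x along the board: it reaches 25 mm to -x, 185 mm to +x (under the bar).
- stop_foot (a point): Stop bar, a smooth aluminium flat bar fixed to the table on two feet: 280 mm long (y), 12 mm thick (x), from 16 to 46 mm above the table, so the board passes below it but not the clip or cartons; 232 mm between the feet. Point: on the table under the bar's middle. -x is the robot's side, where the clip is; cartons stand on the +x side. z up.
- lower_carton: Lower carton, brown, 68 (x) x 120 (y) x 51 mm high, about 0.09 kg. It stands on the clipboard 3 to 9 mm behind the bar. Origin at the centre of its underside, z up. As the board is drawn it comes to rest against the bar and at last sinks 5 mm to the table.
- upper_carton: Upper carton, pale grey, 60 (x) x 110 (y) x 46 mm high, about 0.09 kg, standing on the lower one. Origin at the centre of its underside, z up.
Things that resemble listed ones, but are neither listed nor needed, are in the scene too. Of the things that look like the lower_carton, the largest one is meant.

How it is judged:
By the outcome, as a careful person would: the job done as asked, in the order asked, and still so for the second after the job is handed in, with the robot touching nothing.
It also fails if it takes over 32 s, if anything falls off the work surface, if the arm or the gripper's body presses on something with over 40 N, if the wrist force passes 120 N, or if a joint passes its speed limit or range.

ROBOT

A 6-joint arm with a two-finger parallel gripper is mounted at the origin on a cart in front of the work surface, level with it; the furniture and walls round the work are solid. World frame = base frame: x ahead of the robot, y to its left, z up, the work surface at z = 0. Lengths are in mm, angles in rad, forces in N, time in s.
With the tool pointing down it reaches from about 300 to 775 mm from the base axis. Payload 14.6 kg.
Tool frame: the origin (TCP) lies at the very end of the fingers, on their centre line; the grasp point (between the pads) lies 19 mm behind it; z points along the fingers, y is the line along which they close (so a half turn about z gives the same grasp; the last joint's range is limited). The gripper opens to 85 mm and grips with 20 to 120 N. Pads are 22 mm wide; open, the fingers measure 114 mm over their backs; the gripper's body (76 mm by 85 mm) begins 54 mm behind the grasp point. The pads swing forward as they close: fully open they stand 13 mm farther back than shut.
Start: joints at [-1.409, 0.3, 1.521, -0, 1.321, -0.067], TCP at [124.739, -535.658, 231.281] pointing down, gripper open.
Joint ranges: [-3.03, 3.03], [-0.79, 2.21], [0.23, 2.52], [-1.04, 4.18], [0, 3.07], [-2.55, 2.55]. Speed limits (rad/s): [2.22, 2.22, 2.57, 3.14, 3.14, 3.14].

INTERFACE

Orientations are given as [roll, pitch, yaw] about the fixed x, y, z axes, in that order (R = Rz(yaw) Ry(pitch) Rx(roll)).
In Python, from rig import robot gives the robot as it stands.
- The arm moves only by the tool move_arm, never from a script. Its argument "moves" is a list of rows, each an object of numbers: "jaw": the finger opening in cm, from 0 to 8.54; "tx", "ty", "tz": the shift along the tool's x, y, z in cm; "rx", "ry", "rz": the turn, a rotation vector about the tool's x, y, z in rad. In form: [{"jaw": .., "tx": .., "ty": .., "tz": .., "rx": .., "ry": .., "rz": ..}, ...]. A call has 1 to 5 rows; each row shifts and turns the commanded pose from where the row before left it, along the tool's axes as they then stand; what a row does not reach is not made up. A row lasts 1/12 s, in which the tool goes at most 41.7 mm and 7.16 degrees, less where a joint would pass 70% of its speed; a pose out of reach is approached as far as the arm can. A call with a gripper value outside its range is refused whole. The fingers move at their own pace and stop on an object; "grip_force" is the grip in N (left out, the last holds). Time passes only in rows, so rows that do not move let the fingers close. It gives the time, the measured TCP pose, the force, the opening and the grip force at its end, in the units of the state.
- robot.state(): the state, without advancing time (a new reading comes with each control period).
- robot.read_camera(name): name is "side" or "top" or "wrist"; returns a dict with "frame" (480x640x3 uint8, blue, green, red), "intrinsics" (3x3 intrinsics, pixels), "R" (3x3) and "t" (3): a world point X has camera coordinates R X + t. Camera axes: x right, y down, z forward; pixel columns grow to the right and rows downward; lengths in mm; the calibration is good to about 2 mm. A picture is of the moment at which its call begins. There is no depth.
- robot.hand_in(): hands the job in; it is judged then, once.
The state is a dict: "time": time; "q": joint angles; "qvel": joint speeds; "tau": joint torques, N m; "tool_pos": TCP position; "eef_rot": TCP orientation; "ft_force": force on the tool from outside, world axes, zero at the start; "torque": the same for the moment, N m; "finger_gap": finger opening in mm; "gripper_force": force on a finger pad.
Only numpy, scipy, OpenCV 4.12 (cv2) and the standard library are available. Lean on these libraries where they do the work, as an engineer would, in place of code of your own. Each camera call takes 0.05 s, during which the arm holds its last target. There are 200 camera calls.

## Working session

There is one attempt and no reset: what is moved stays moved. The work goes in short steps, Python scripts to look and compute and a tool call to move; the robot and the scene stay as the last step left them, time stands still between calls to the robot, and variables do not carry over. Pictures are saved under pics/ and viewed, at most 10 in all, crops included, and the job is handed in when it is done.

Besides the shell and the picture viewer there is one more tool, called after "Call:" in YAML: its name, and indented under it one key for each argument. move_arm: Moves the arm, as the interface text tells. Its arguments: {"type":"object","properties":{"moves":{"type":"array"},"grip_force":{"type":"number"}},"required":["moves"]}

```bash
mkdir -p pics; cat > h.py <<'E'
import numpy as np, cv2
from rig import robot
def px(c,X):
    p=c["R"]@np.array(X,float)+np.ravel(c["t"]); p=np.array(c["intrinsics"])@p; return p[:2]/p[2]
def ray(c,u,v,z):
    K=np.array(c["intrinsics"]);R=np.array(c["R"]);t=np.ravel(c["t"])
    o=-R.T@t; d=R.T@np.linalg.inv(K)@[u,v,1]; return o+d*(z-o[2])/d[2]
E
python3 - <<'E'
from h import *
import pickle
for n in("top","side"):
    c=robot.read_camera(n); cv2.imwrite(f"pics/{n}0.png",c["frame"]); pickle.dump(c,open(n+".pkl","wb"))
    print(n,-np.array(c["R"]).T@np.ravel(c["t"]))
s=robot.state();print(s["tool_pos"],s["eef_rot"],s["time"],s["ft_force"])
E
```

```text
top [473.3032727   45.19663436 932.1054402 ]
side [ 610.42972853 -741.37764998  436.77248404]
[ 124.69186567 -535.44952837  230.77072748] [-3.14050190e+00 -4.22420043e-05  2.28843659e-01] 0.1 [-0.18320083  0.31304676 -1.31552977]
```

View pics/top0.png

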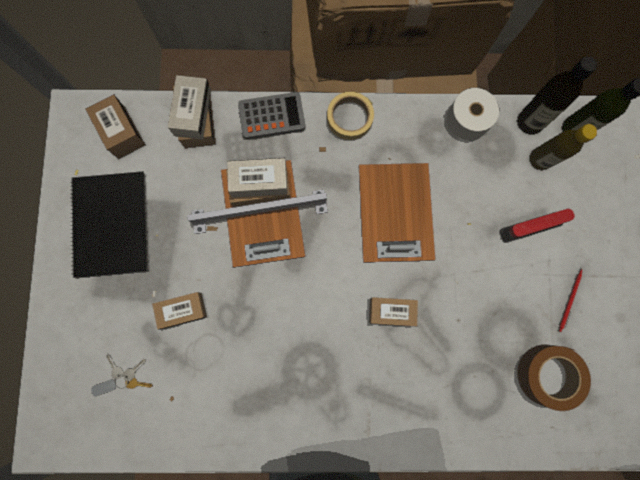

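View pics/side0.png

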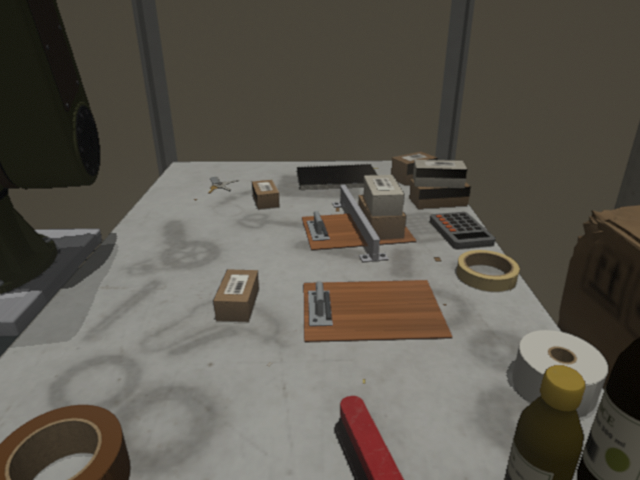

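The top view has +x up and +y left. The clipboard at (263,213) passes under the stop bar (190–327, 195–225), carries the stack at (257,180) and has its clip at (268,249), so it is the one meant. The clipboard at (397,212) is bare and is the spare. The stack at (190,110) and the small brown cartons at (115,125), (178,310) and (394,312) are decoys with no bar. I'll confirm with one enlarged crop.

```bash
python3 - <<'E'
from h import *
import pickle
c=pickle.load(open("top.pkl","rb"))
cv2.imwrite("pics/crop.png",cv2.resize(c["frame"][150:275,180:340],None,fx=5,fy=4.8,interpolation=cv2.INTER_CUBIC))
for n,u,v,z in [("board corner L",233,266.5,5),("board corner R",304,257.5,5),("clip",268,249,35),("bar L",190,214,46),("bar R",327,195,46)]: print(n,ray(c,u,v,z))
E
```

```text
board corner L [574.04819706 200.73497602   5.        ]
board corner R [593.38281582  56.42410235   5.        ]
clip [606.07268326 127.65049367  35.        ]
bar L [673.46556503 282.18351711  46.        ]
bar R [714.67144143  10.90455566  46.        ]
```

View pics/crop.png

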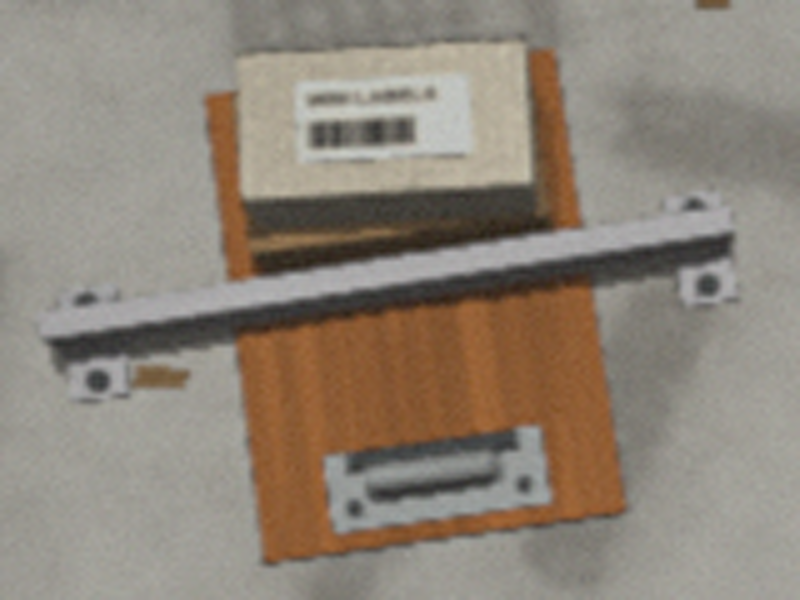

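The crop confirms it: the board runs under the bar with the cartons standing on it, and the clip plate spans crop (370,485) to (498,462).

```bash
python3 - <<'E'
from h import *
import pickle
c=pickle.load(open("top.pkl","rb"))
s=lambda x,y:(180+x/5,150+y/4.8)
P={n:ray(c,*s(*p),z)[:2] for n,p,z in [("FL",(266,562),5),("FR",(624,508),5),("BL",(207,93),5),("BR",(553,50),5),("cl",(370,480),37),("cr",(498,457),37),("barL",(42,325),46),("barR",(732,220),46)]}
for k in P: print(k,P[k].round(1))
yaw=lambda a,b:np.arctan2(b[0]-a[0],a[1]-b[1])
print("yaws",yaw(P["FL"],P["FR"]),yaw(P["BL"],P["BR"]),yaw(P["cl"],P["cr"]),yaw(P["barL"],P["barR"]))
for a,b in(("FL","BL"),("FR","BR")):
    d=P[b]-P[a]; print("len",np.hypot(*d),"yaw",np.arctan2(d[1],d[0]))
print("clip mid",(P["cl"]+P["cr"])/2,"from corners",(P["FL"]+P["FR"])/2+25*np.array([np.cos(.135),np.sin(.135)]))
E
```

```text
FL [572.9 200.3]
FR [596.8  54.8]
BL [779.5 232.1]
BR [800.8  86.6]
cl [603.6 155.1]
cr [613.5 104.7]
barL [665.9 285. ]
barR [712.9  12.1]
yaws 0.1633575215976208 0.14524148928942213 0.1945083425217331 0.17057492281096678
len 209.104928562906 yaw 0.15259453338232218
len 206.4377367453391 yaw 0.15473288703141352
clip mid [608.56476705 129.86335257] from corners [609.61965293 130.9163682 ]
```

```bash
cat >> h.py <<'E'
def rel(goal,yaw,zoff=0):
    s=robot.state(); p=np.array(s["tool_pos"]); y=s["eef_rot"][2]; d=np.array(goal)-p
    return dict(tx=round((d[0]*np.cos(y)+d[1]*np.sin(y))/10,2),ty=round((d[0]*np.sin(y)-d[1]*np.cos(y))/10,2),tz=round(-d[2]/10,2),rz=round(y-yaw,3))
E
python3 - <<'E'
from h import *
import json
p=np.array(robot.state()["tool_pos"]);y=.229;d=(np.array([609,130,150])-p)/25
for i in range(25):
    print(json.dumps(dict(tx=round((d[0]*np.cos(y)+d[1]*np.sin(y))/10,1),ty=round((d[0]*np.sin(y)-d[1]*np.cos(y))/10,1),tz=round(-d[2]/10,1),rz=-.06)),end=",\n" if i%5==4 else ","); y+=.06
E
```

```text
{"tx": 2.5, "ty": -2.2, "tz": 0.3, "rz": -0.06},{"tx": 2.6, "ty": -2.0, "tz": 0.3, "rz": -0.06},{"tx": 2.7, "ty": -1.8, "tz": 0.3, "rz": -0.06},{"tx": 2.8, "ty": -1.7, "tz": 0.3, "rz": -0.06},{"tx": 2.9, "ty": -1.5, "tz": 0.3, "rz": -0.06},
{"tx": 3.0, "ty": -1.3, "tz": 0.3, "rz": -0.06},{"tx": 3.1, "ty": -1.1, "tz": 0.3, "rz": -0.06},{"tx": 3.2, "ty": -0.9, "tz": 0.3, "rz": -0.06},{"tx": 3.2, "ty": -0.8, "tz": 0.3, "rz": -0.06},{"tx": 3.2, "ty": -0.6, "tz": 0.3, "rz": -0.06},
{"tx": 3.3, "ty": -0.4, "tz": 0.3, "rz": -0.06},{"tx": 3.3, "ty": -0.2, "tz": 0.3, "rz": -0.06},{"tx": 3.3, "ty": 0.0, "tz": 0.3, "rz": -0.06},{"tx": 3.3, "ty": 0.2, "tz": 0.3, "rz": -0.06},{"tx": 3.3, "ty": 0.4, "tz": 0.3, "rz": -0.06},
{"tx": 3.2, "ty": 0.6, "tz": 0.3, "rz": -0.06},{"tx": 3.2, "ty": 0.8, "tz": 0.3, "rz": -0.06},{"tx": 3.1, "ty": 1.0, "tz": 0.3, "rz": -0.06},{"tx": 3.1, "ty": 1.2, "tz": 0.3, "rz": -0.06},{"tx": 3.0, "ty": 1.4, "tz": 0.3, "rz": -0.06},
{"tx": 2.9, "ty": 1.5, "tz": 0.3, "rz": -0.06},{"tx": 2.8, "ty": 1.7, "tz": 0.3, "rz": -0.06},{"tx": 2.7, "ty": 1.9, "tz": 0.3, "rz": -0.06},{"tx": 2.6, "ty": 2.0, "tz": 0.3, "rz": -0.06},{"tx": 2.5, "ty": 2.2, "tz": 0.3, "rz": -0.06},
```

Call:
move_arm:
  moves:
    - {"jaw": 5,"tx": 2.5,"ty": -2.2,"tz": 0.3,"rz": -0.06}
    - {"tx": 2.6,"ty": -2.0,"tz": 0.3,"rz": -0.06}
    - {"tx": 2.7,"ty": -1.8,"tz": 0.3,"rz": -0.06}
    - {"tx": 2.8,"ty": -1.7,"tz": 0.3,"rz": -0.06}
    - {"tx": 2.9,"ty": -1.5,"tz": 0.3,"rz": -0.06}
  grip_force: 60

```text
$.moves[0]: bad value
```

Call:
move_arm:
  moves:
    - {"tx": 3.0,"ty": -1.3,"tz": 0.3,"rz": -0.06}
    - {"tx": 3.1,"ty": -1.1,"tz": 0.3,"rz": -0.06}
    - {"tx": 3.2,"ty": -0.9,"tz": 0.3,"rz": -0.06}
    - {"tx": 3.2,"ty": -0.8,"tz": 0.3,"rz": -0.06}
    - {"tx": 3.2,"ty": -0.6,"tz": 0.3,"rz": -0.06}

```text
$.moves[0]: bad value
```

Call:
move_arm:
  moves:
    - {"tx": 3.3,"ty": -0.4,"tz": 0.3,"rz": -0.06}
    - {"tx": 3.3,"ty": -0.2,"tz": 0.3,"rz": -0.06}
    - {"tx": 3.3,"ty": 0.0,"tz": 0.3,"rz": -0.06}
    - {"tx": 3.3,"ty": 0.2,"tz": 0.3,"rz": -0.06}
    - {"tx": 3.3,"ty": 0.4,"tz": 0.3,"rz": -0.06}

```text
$.moves[0]: bad value
```

Call:
move_arm:
  moves:
    - {"tx": 3.2,"ty": 0.6,"tz": 0.3,"rz": -0.06}
    - {"tx": 3.2,"ty": 0.8,"tz": 0.3,"rz": -0.06}
    - {"tx": 3.1,"ty": 1.0,"tz": 0.3,"rz": -0.06}
    - {"tx": 3.1,"ty": 1.2,"tz": 0.3,"rz": -0.06}
    - {"tx": 3.0,"ty": 1.4,"tz": 0.3,"rz": -0.06}

```text
$.moves[0]: bad value
```

Call:
move_arm:
  moves:
    - {"tx": 2.9,"ty": 1.5,"tz": 0.3,"rz": -0.06}
    - {"tx": 2.8,"ty": 1.7,"tz": 0.3,"rz": -0.06}
    - {"tx": 2.7,"ty": 1.9,"tz": 0.3,"rz": -0.06}
    - {"tx": 2.6,"ty": 2.0,"tz": 0.3,"rz": -0.06}
    - {"tx": 2.5,"ty": 2.2,"tz": 0.3,"rz": -0.06}

```text
$.moves[0]: bad value
```

```bash
python3 - <<'E'
from h import *
c=robot.read_camera("wrist"); cv2.imwrite("pics/w1.png",c["frame"])
import pickle; pickle.dump(c,open("w1.pkl","wb"))
s=robot.state();print(s["time"],s["tool_pos"],s["eef_rot"],s["finger_gap"],s["qvel"])
print(rel([609,130,80],1.726), px(c,[609,130,39]))
E
```

```text
0.15 [ 124.72334773 -535.50183149  230.87388451] [-3.14078826e+00 -4.76972291e-05  2.28814089e-01] 85.2183982198803 [-1.15240870e-03 -2.34559005e-03 -2.63917637e-03 -4.09261266e-04
  1.75991354e-04 -7.19494755e-05]
{'tx': np.float64(62.26), 'ty': np.float64(-53.83), 'tz': np.float64(15.09), 'rz': np.float64(-1.497)} [ -817.25867151 -1083.19524177]
```

View pics/w1.png

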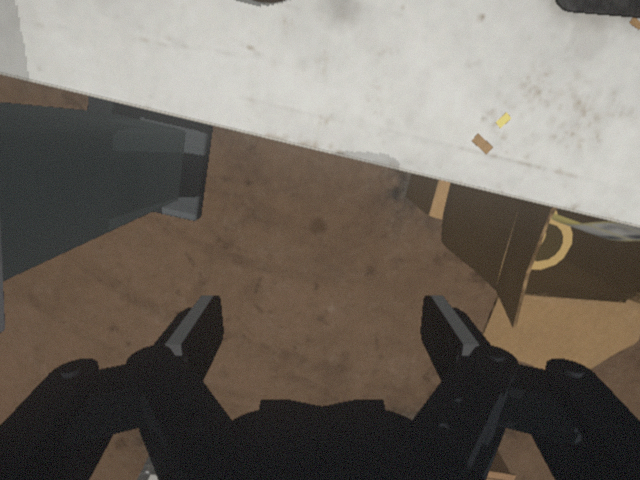

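The moves were refused and the arm hasn't moved; the wrist view only shows the table edge and floor. A row probably needs all of its keys.

Call:
move_arm:
  moves:
    - {"jaw": 5,"tx": 2.5,"ty": -2.2,"tz": 0.3,"rx": 0,"ry": 0,"rz": -0.06}
    - {"jaw": 5,"tx": 2.6,"ty": -2.0,"tz": 0.3,"rx": 0,"ry": 0,"rz": -0.06}
    - {"jaw": 5,"tx": 2.7,"ty": -1.8,"tz": 0.3,"rx": 0,"ry": 0,"rz": -0.06}
    - {"jaw": 5,"tx": 2.8,"ty": -1.7,"tz": 0.3,"rx": 0,"ry": 0,"rz": -0.06}
    - {"jaw": 5,"tx": 2.9,"ty": -1.5,"tz": 0.3,"rx": 0,"ry": 0,"rz": -0.06}
  grip_force: 60

```text
time: 0.57
tool_pos: [221.1, -401.2, 215.9]
eef_rot: [-3.141, -0.0, 0.531]
ft_force: [-0.1, -1.2, -0.8]
finger_gap: 49.5
gripper_force: 0.0
```

Call:
move_arm:
  moves:
    - {"jaw": 5,"tx": 3.0,"ty": -1.3,"tz": 0.3,"rx": 0,"ry": 0,"rz": -0.06}
    - {"jaw": 5,"tx": 3.1,"ty": -1.1,"tz": 0.3,"rx": 0,"ry": 0,"rz": -0.06}
    - {"jaw": 5,"tx": 3.2,"ty": -0.9,"tz": 0.3,"rx": 0,"ry": 0,"rz": -0.06}
    - {"jaw": 5,"tx": 3.2,"ty": -0.8,"tz": 0.3,"rx": 0,"ry": 0,"rz": -0.06}
    - {"jaw": 5,"tx": 3.2,"ty": -0.6,"tz": 0.3,"rx": 0,"ry": 0,"rz": -0.06}

```text
time: 0.98
tool_pos: [318.1, -268.4, 201.1]
eef_rot: [3.142, -0.0, 0.832]
ft_force: [0.3, -1.0, 1.0]
finger_gap: 50.0
gripper_force: 0.0
```

Call:
move_arm:
  moves:
    - {"jaw": 5,"tx": 3.3,"ty": -0.4,"tz": 0.3,"rx": 0,"ry": 0,"rz": -0.06}
    - {"jaw": 5,"tx": 3.3,"ty": -0.2,"tz": 0.3,"rx": 0,"ry": 0,"rz": -0.06}
    - {"jaw": 5,"tx": 3.3,"ty": 0.0,"tz": 0.3,"rx": 0,"ry": 0,"rz": -0.06}
    - {"jaw": 5,"tx": 3.3,"ty": 0.2,"tz": 0.3,"rx": 0,"ry": 0,"rz": -0.06}
    - {"jaw": 5,"tx": 3.3,"ty": 0.4,"tz": 0.3,"rx": 0,"ry": 0,"rz": -0.06}

```text
time: 1.4
tool_pos: [414.7, -133.8, 186.1]
eef_rot: [3.142, 0.0, 1.132]
ft_force: [0.1, -0.6, 0.4]
finger_gap: 50.1
gripper_force: 0.0
```

Call:
move_arm:
  moves:
    - {"jaw": 5,"tx": 3.2,"ty": 0.6,"tz": 0.3,"rx": 0,"ry": 0,"rz": -0.06}
    - {"jaw": 5,"tx": 3.2,"ty": 0.8,"tz": 0.3,"rx": 0,"ry": 0,"rz": -0.06}
    - {"jaw": 5,"tx": 3.1,"ty": 1.0,"tz": 0.3,"rx": 0,"ry": 0,"rz": -0.06}
    - {"jaw": 5,"tx": 3.1,"ty": 1.2,"tz": 0.3,"rx": 0,"ry": 0,"rz": -0.06}
    - {"jaw": 5,"tx": 3.0,"ty": 1.4,"tz": 0.3,"rx": 0,"ry": 0,"rz": -0.06}

```text
time: 1.82
tool_pos: [511.8, -1.0, 171.0]
eef_rot: [-3.141, 0.0, 1.432]
ft_force: [-0.2, -1.2, -0.1]
finger_gap: 50.3
gripper_force: 0.0
```

Call:
move_arm:
  moves:
    - {"jaw": 5,"tx": 2.9,"ty": 1.5,"tz": 0.3,"rx": 0,"ry": 0,"rz": -0.06}
    - {"jaw": 5,"tx": 2.8,"ty": 1.7,"tz": 0.3,"rx": 0,"ry": 0,"rz": -0.06}
    - {"jaw": 5,"tx": 2.7,"ty": 1.9,"tz": 0.3,"rx": 0,"ry": 0,"rz": -0.06}
    - {"jaw": 5,"tx": 2.6,"ty": 2.0,"tz": 0.3,"rx": 0,"ry": 0,"rz": -0.06}
    - {"jaw": 5,"tx": 2.5,"ty": 2.2,"tz": 0.3,"rx": 0,"ry": 0,"rz": -0.06}

```text
time: 2.23
tool_pos: [607.9, 132.4, 155.8]
eef_rot: [-3.141, 0.0, 1.732]
ft_force: [0.4, -0.2, -0.7]
finger_gap: 50.0
gripper_force: 0.0
```

```bash
python3 - <<'E'
from h import *
robot.read_camera("wrist")
c=robot.read_camera("wrist"); cv2.imwrite("pics/w2.png",c["frame"])
import pickle; pickle.dump(c,open("w2.pkl","wb"))
s=robot.state();print(s["time"],s["tool_pos"],s["eef_rot"],s["finger_gap"])
print(rel([609,130,80],1.726), px(c,[609,130,39]))
E
```

```text
2.3333 [608.31982212 134.14273487 154.70417476] [-3.14031263e+00 -4.83143930e-04  1.73430745e+00] 50.037541551658244
{'tx': np.float64(-0.42), 'ty': np.float64(-0.0), 'tz': np.float64(7.47), 'rz': np.float64(0.008)} [320.43977224 237.76471898]
```

View pics/w2.png

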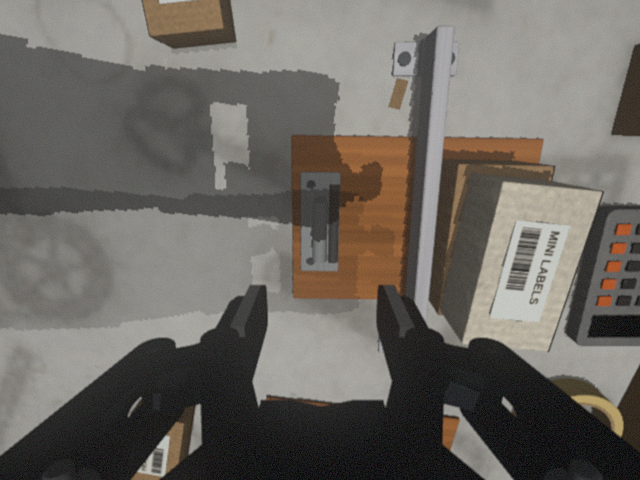

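Wrist view: the clip base spans (301–339, 172–271), with the plate centred at about (320,226). The board edges are vertical in the image, so the yaw is right. The plate lines up in the closing direction.

```bash
python3 - <<'E'
from h import *
import pickle
c=pickle.load(open("w2.pkl","rb"))
for n,u,v,z in [("base c",320,221.5,8),("plate top",320,226,39),("FL",292,136,5),("FR",293.5,298,5)]: print(n,ray(c,u,v,z))
print(-np.array(c["R"]).T@np.ravel(c["t"]))
for X in ([609,130,8],[609,130,39]): print(px(c,X))
E
```

```text
base c [607.62202315 135.20853021   8.        ]
plate top [607.03825914 139.52979501  39.        ]
FL [572.7854445  202.51268324   5.        ]
FR [595.32970661  55.92834183   5.        ]
[596.46951502 209.40057693 297.80869407]
[320.55737545 227.3750588 ]
[320.43977224 237.76471898]
```

Call:
move_arm:
  moves:
    - {"jaw": 5,"tx": -0.1,"ty": 0,"tz": 3,"rx": 0,"ry": 0,"rz": 0.008}
    - {"jaw": 5,"tx": 0,"ty": 0,"tz": 3,"rx": 0,"ry": 0,"rz": 0}
    - {"jaw": 5,"tx": 0,"ty": 0,"tz": 3,"rx": 0,"ry": 0,"rz": 0}
    - {"jaw": 5,"tx": 0,"ty": 0,"tz": 2.5,"rx": 0,"ry": 0,"rz": 0}
    - {"jaw": 5,"tx": 0,"ty": 0,"tz": 0,"rx": 0,"ry": 0,"rz": 0}

```text
time: 2.75
tool_pos: [604.7, 129.0, 36.0]
eef_rot: [-3.133, 0.0, 1.72]
ft_force: [-1.1, -0.7, -0.1]
finger_gap: 50.0
gripper_force: 0.0
```

```bash
python3 - <<'E'
from h import *
c=robot.read_camera("wrist"); s=robot.state()
d=robot.read_camera("side")
cv2.imwrite("pics/w3.png",np.hstack([cv2.resize(c["frame"],(400,300)),cv2.resize(d["frame"][140:280,260:447],(400,300))]))
print(s["time"],s["tool_pos"],s["eef_rot"],rel([608.5,132.5,13],1.726))
E
```

```text
2.8 [606.1136229  129.26411011  39.22658634] [-3.13678542e+00  5.31642738e-05  1.72017133e+00] {'tx': np.float64(0.28), 'ty': np.float64(0.15), 'tz': np.float64(2.85), 'rz': np.float64(-0.006)}
```

View pics/w3.png

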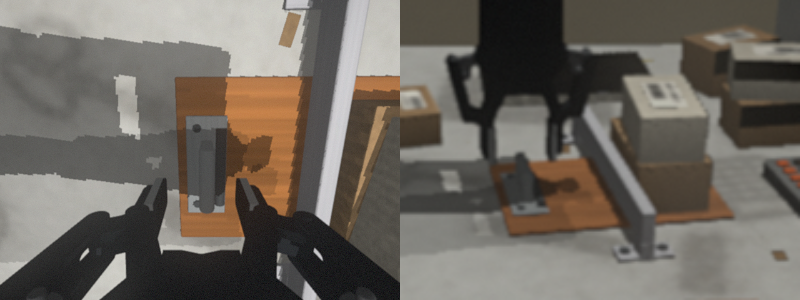

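Left panel: the plate at (207,170) sits between the fingertips at (163,183) and (243,183). Right panel: the gripper is above the clip, clear of the bar and cartons. Next I descend and close.

Call:
move_arm:
  moves:
    - {"jaw": 5,"tx": 0.3,"ty": 0.1,"tz": 1,"rx": 0,"ry": 0,"rz": 0}
    - {"jaw": 5,"tx": 0,"ty": 0,"tz": 0.9,"rx": 0,"ry": 0,"rz": 0}
    - {"jaw": 5,"tx": 0,"ty": 0,"tz": 0.7,"rx": 0,"ry": 0,"rz": 0}
    - {"jaw": 5,"tx": 0,"ty": 0,"tz": 0,"rx": 0,"ry": 0,"rz": 0}
    - {"jaw": 5,"tx": 0,"ty": 0,"tz": 0,"rx": 0,"ry": 0,"rz": 0}

```text
time: 3.27
tool_pos: [608.0, 132.9, 15.1]
eef_rot: [-3.141, 0.0, 1.721]
ft_force: [-0.8, -0.2, -0.5]
finger_gap: 49.6
gripper_force: 0.0
```

Call:
move_arm:
  moves:
    - {"jaw": 3,"tx": 0,"ty": 0,"tz": 0.25,"rx": 0,"ry": 0,"rz": 0}
    - {"jaw": 2,"tx": 0,"ty": 0,"tz": 0,"rx": 0,"ry": 0,"rz": 0}
    - {"jaw": 1.5,"tx": 0,"ty": 0,"tz": 0,"rx": 0,"ry": 0,"rz": 0}
    - {"jaw": 0.5,"tx": 0,"ty": 0,"tz": 0,"rx": 0,"ry": 0,"rz": 0}
    - {"jaw": 0.5,"tx": 0,"ty": 0,"tz": 0,"rx": 0,"ry": 0,"rz": 0}
  grip_force: 50

```text
time: 3.68
tool_pos: [608.3, 133.0, 13.2]
eef_rot: [3.141, 0.0, 1.721]
ft_force: [-0.2, 0.2, 1.6]
finger_gap: 8.6
gripper_force: 49.9
```

Call:
move_arm:
  moves:
    - {"jaw": 0.5,"tx": 0,"ty": 0,"tz": 0,"rx": 0,"ry": 0,"rz": 0}
    - {"jaw": 0.5,"tx": 0,"ty": 0,"tz": 0,"rx": 0,"ry": 0,"rz": 0}

```text
time: 3.85
tool_pos: [608.3, 133.0, 13.2]
eef_rot: [3.141, -0.0, 1.721]
ft_force: [-0.7, -0.1, 3.1]
finger_gap: 9.0
gripper_force: 50.0
```

Gripped, with a gap of about 9–10 mm on the plate. I pull along -ty.

Call:
move_arm:
  moves:
    - {"jaw": 0.5,"tx": 0,"ty": -0.1,"tz": 0,"rx": 0,"ry": 0,"rz": 0}
    - {"jaw": 0.5,"tx": 0,"ty": -0.2,"tz": 0,"rx": 0,"ry": 0,"rz": 0}
    - {"jaw": 0.5,"tx": 0,"ty": -0.3,"tz": 0,"rx": 0,"ry": 0,"rz": 0}
    - {"jaw": 0.5,"tx": 0,"ty": -0.3,"tz": 0,"rx": 0,"ry": 0,"rz": 0}
    - {"jaw": 0.5,"tx": 0,"ty": -0.3,"tz": 0,"rx": 0,"ry": 0,"rz": 0}

```text
time: 4.27
tool_pos: [596.3, 131.2, 13.1]
eef_rot: [3.14, -0.0, 1.721]
ft_force: [5.6, 1.3, 5.2]
finger_gap: 8.8
gripper_force: 50.2
```

Call:
move_arm:
  moves:
    - {"jaw": 0.5,"tx": 0,"ty": -0.4,"tz": 0,"rx": 0,"ry": 0,"rz": 0}
    - {"jaw": 0.5,"tx": 0,"ty": -0.4,"tz": 0,"rx": 0,"ry": 0,"rz": 0}
    - {"jaw": 0.5,"tx": 0,"ty": -0.4,"tz": 0,"rx": 0,"ry": 0,"rz": 0}
    - {"jaw": 0.5,"tx": 0,"ty": -0.4,"tz": 0,"rx": 0,"ry": 0,"rz": 0}
    - {"jaw": 0.5,"tx": 0,"ty": -0.4,"tz": 0,"rx": 0,"ry": 0,"rz": 0}

```text
time: 4.68
tool_pos: [576.5, 128.2, 13.2]
eef_rot: [3.14, -0.0, 1.721]
ft_force: [5.4, 0.6, 5.2]
finger_gap: 8.9
gripper_force: 50.2
```

```bash
python3 - <<'E'
from h import *
c=robot.read_camera("top"); s=robot.state()
d=robot.read_camera("side")
cv2.imwrite("pics/p1.png",np.hstack([cv2.resize(c["frame"][130:290,170:383],(400,300)),cv2.resize(d["frame"][140:280,260:447],(400,300))]))
print(s["time"],s["tool_pos"],s["eef_rot"],s["ft_force"],s["finger_gap"])
E
```

```text
4.7333 [575.95354575 128.0867604   13.14446871] [3.14077956e+00 3.62652818e-05 1.72076803e+00] [-0.4164282  -0.37519527  6.57056235] 8.811043443416127
```

View pics/p1.png

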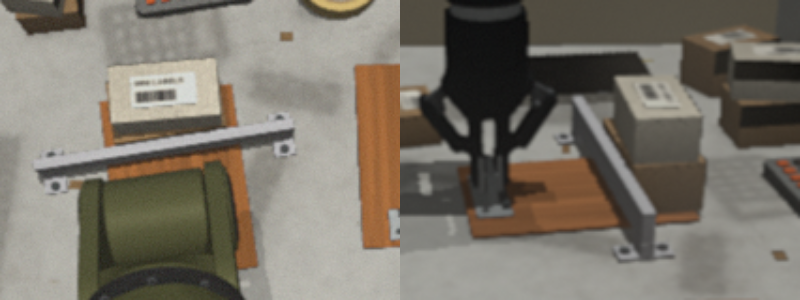

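The board has come out about 32 mm. The cartons stand squarely against the bar at (165,95) in the left panel and (660,145) in the right. I continue, slower while the board leaves the cartons.

Call:
move_arm:
  moves:
    - {"jaw": 0.5,"tx": 0,"ty": -0.3,"tz": 0,"rx": 0,"ry": 0,"rz": 0}
    - {"jaw": 0.5,"tx": 0,"ty": -0.4,"tz": 0,"rx": 0,"ry": 0,"rz": 0}
    - {"jaw": 0.5,"tx": 0,"ty": -0.4,"tz": 0,"rx": 0,"ry": 0,"rz": 0}
    - {"jaw": 0.5,"tx": 0,"ty": -0.4,"tz": 0,"rx": 0,"ry": 0,"rz": 0}
    - {"jaw": 0.5,"tx": 0,"ty": -0.3,"tz": 0,"rx": 0,"ry": 0,"rz": 0}

```text
time: 5.2
tool_pos: [558.6, 125.5, 13.2]
eef_rot: [3.14, -0.0, 1.721]
ft_force: [5.2, 0.7, 4.6]
finger_gap: 9.0
gripper_force: 50.2
```

Call:
move_arm:
  moves:
    - {"jaw": 0.5,"tx": 0,"ty": -0.3,"tz": 0,"rx": 0,"ry": 0,"rz": 0}
    - {"jaw": 0.5,"tx": 0,"ty": -0.3,"tz": 0,"rx": 0,"ry": 0,"rz": 0}
    - {"jaw": 0.5,"tx": 0,"ty": -0.3,"tz": 0,"rx": 0,"ry": 0,"rz": 0}
    - {"jaw": 0.5,"tx": 0,"ty": -0.3,"tz": 0,"rx": 0,"ry": 0,"rz": 0}
    - {"jaw": 0.5,"tx": 0,"ty": -0.3,"tz": 0,"rx": 0,"ry": 0,"rz": 0}

```text
time: 5.62
tool_pos: [543.9, 123.2, 13.1]
eef_rot: [3.14, -0.0, 1.721]
ft_force: [3.7, 0.5, 6.7]
finger_gap: 8.8
gripper_force: 50.3
```

Call:
move_arm:
  moves:
    - {"jaw": 0.5,"tx": 0,"ty": -0.3,"tz": 0,"rx": 0,"ry": 0,"rz": 0}
    - {"jaw": 0.5,"tx": 0,"ty": -0.3,"tz": 0,"rx": 0,"ry": 0,"rz": 0}
    - {"jaw": 0.5,"tx": 0,"ty": -0.3,"tz": 0,"rx": 0,"ry": 0,"rz": 0}
    - {"jaw": 0.5,"tx": 0,"ty": -0.3,"tz": 0,"rx": 0,"ry": 0,"rz": 0}
    - {"jaw": 0.5,"tx": 0,"ty": -0.3,"tz": 0,"rx": 0,"ry": 0,"rz": 0}

```text
time: 6.03
tool_pos: [529.0, 121.0, 13.1]
eef_rot: [3.141, -0.0, 1.721]
ft_force: [4.4, 0.3, 6.5]
finger_gap: 8.9
gripper_force: 50.3
```

Call:
move_arm:
  moves:
    - {"jaw": 0.5,"tx": 0,"ty": -0.3,"tz": 0,"rx": 0,"ry": 0,"rz": 0}
    - {"jaw": 0.5,"tx": 0,"ty": -0.3,"tz": 0,"rx": 0,"ry": 0,"rz": 0}
    - {"jaw": 0.5,"tx": 0,"ty": -0.3,"tz": 0,"rx": 0,"ry": 0,"rz": 0}
    - {"jaw": 0.5,"tx": 0,"ty": -0.3,"tz": 0,"rx": 0,"ry": 0,"rz": 0}
    - {"jaw": 0.5,"tx": 0,"ty": -0.3,"tz": 0,"rx": 0,"ry": 0,"rz": 0}

```text
time: 6.45
tool_pos: [514.2, 118.7, 13.1]
eef_rot: [3.141, 0.0, 1.721]
ft_force: [3.6, 0.5, 6.4]
finger_gap: 8.9
gripper_force: 50.4
```

Call:
move_arm:
  moves:
    - {"jaw": 0.5,"tx": 0,"ty": -0.4,"tz": 0,"rx": 0,"ry": 0,"rz": 0}
    - {"jaw": 0.5,"tx": 0,"ty": -0.5,"tz": 0,"rx": 0,"ry": 0,"rz": 0}
    - {"jaw": 0.5,"tx": 0,"ty": -0.6,"tz": 0,"rx": 0,"ry": 0,"rz": 0}
    - {"jaw": 0.5,"tx": 0,"ty": -0.6,"tz": 0,"rx": 0,"ry": 0,"rz": 0}
    - {"jaw": 0.5,"tx": 0,"ty": -0.6,"tz": 0,"rx": 0,"ry": 0,"rz": 0}

```text
time: 6.87
tool_pos: [487.3, 114.7, 13.1]
eef_rot: [3.141, -0.0, 1.721]
ft_force: [4.0, 0.8, 7.0]
finger_gap: 8.8
gripper_force: 50.5
```

Call:
move_arm:
  moves:
    - {"jaw": 0.5,"tx": 0,"ty": -0.6,"tz": 0,"rx": 0,"ry": 0,"rz": 0}
    - {"jaw": 0.5,"tx": 0,"ty": -0.6,"tz": 0,"rx": 0,"ry": 0,"rz": 0}
    - {"jaw": 0.5,"tx": 0,"ty": -0.6,"tz": 0,"rx": 0,"ry": 0,"rz": 0}
    - {"jaw": 0.5,"tx": 0,"ty": -0.5,"tz": 0,"rx": 0,"ry": 0,"rz": 0}
    - {"jaw": 0.5,"tx": 0,"ty": -0.3,"tz": 0,"rx": 0,"ry": 0,"rz": 0}

```text
time: 7.28
tool_pos: [461.4, 110.8, 13.1]
eef_rot: [3.141, -0.0, 1.721]
ft_force: [4.4, 0.4, 5.6]
finger_gap: 8.4
gripper_force: 50.4
```

```bash
python3 - <<'E'
from h import *
c=robot.read_camera("top"); s=robot.state()
d=robot.read_camera("side")
cv2.imwrite("pics/p2.png",np.hstack([cv2.resize(c["frame"][130:350,170:463],(400,300)),cv2.resize(d["frame"][140:280,230:417],(400,300))]))
print(s["time"],s["tool_pos"],s["eef_rot"],s["ft_force"],s["finger_gap"])
E
```

```text
7.3333 [461.13981583 110.76447103  13.09996377] [3.14104585e+00 2.22885117e-06 1.72085880e+00] [-2.48620631 -0.35835435  9.94007159] 8.833433329301572
```

View pics/p2.png

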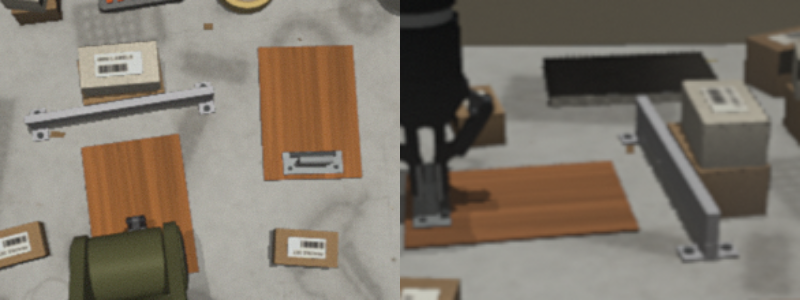

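The board's rear edge (83–180, 137–150 in the left panel) is well clear of the bar, and the cartons stand upright behind it. I release and rise straight up.

Call:
move_arm:
  moves:
    - {"jaw": 2,"tx": 0,"ty": 0,"tz": 0,"rx": 0,"ry": 0,"rz": 0}
    - {"jaw": 4,"tx": 0,"ty": 0,"tz": 0,"rx": 0,"ry": 0,"rz": 0}
    - {"jaw": 5,"tx": 0,"ty": 0,"tz": 0,"rx": 0,"ry": 0,"rz": 0}
    - {"jaw": 5,"tx": 0,"ty": 0,"tz": 0,"rx": 0,"ry": 0,"rz": 0}
    - {"jaw": 5,"tx": 0,"ty": 0,"tz": -0.5,"rx": 0,"ry": 0,"rz": 0}

```text
time: 7.8
tool_pos: [461.0, 110.7, 17.0]
eef_rot: [-3.139, 0.0, 1.721]
ft_force: [-0.1, 0.1, -0.5]
finger_gap: 50.2
gripper_force: 0.0
```

Call:
move_arm:
  moves:
    - {"jaw": 5,"tx": 0,"ty": 0,"tz": -1.5,"rx": 0,"ry": 0,"rz": 0}
    - {"jaw": 5,"tx": 0,"ty": 0,"tz": -3,"rx": 0,"ry": 0,"rz": 0}
    - {"jaw": 5,"tx": 0,"ty": 0,"tz": -3,"rx": 0,"ry": 0,"rz": 0}
    - {"jaw": 5,"tx": 0,"ty": 0,"tz": -3,"rx": 0,"ry": 0,"rz": 0}
    - {"jaw": 5,"tx": 0,"ty": 0,"tz": -2,"rx": 0,"ry": 0,"rz": 0}

```text
time: 8.22
tool_pos: [462.1, 110.9, 145.8]
eef_rot: [3.139, -0.0, 1.721]
ft_force: [0.2, 0.3, 0.4]
finger_gap: 50.3
gripper_force: 0.0
```

```bash
python3 - <<'E'
from h import *
c=robot.read_camera("top"); s=robot.state()
d=robot.read_camera("side")
cv2.imwrite("pics/p3.png",np.hstack([cv2.resize(c["frame"][130:350,170:463],(400,300)),cv2.resize(d["frame"][140:290,230:430],(400,300))]))
print(s["time"],s["tool_pos"],s["ft_force"],s["finger_gap"],s["qvel"])
E
```

```text
8.2667 [463.38446045 111.15847479 148.64442719] [1.93484069 0.24772923 4.63083902] 50.28609501327211 [ 0.0016075   0.0474993   0.03453243  0.00012015 -0.10985146  0.00026623]
```

View pics/p3.png

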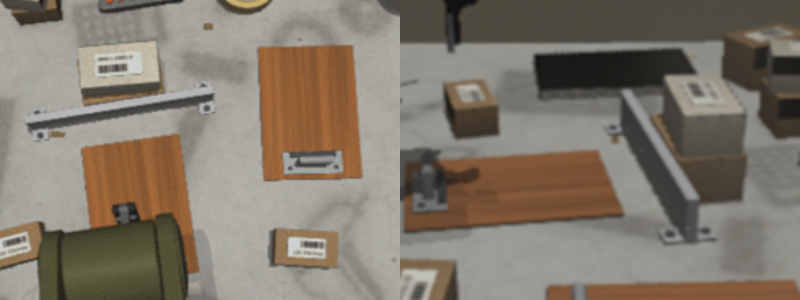

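The board lies flat and clear of the bar, the cartons are standing one on the other, and the gripper is free.

```bash
python3 -c "
from rig import robot
print(robot.hand_in())"
```

```text
the job is handed in; nothing more can be done
None
```

I drew the clipboard out by its clip; it lies flat about 40 mm clear of the bar, the cartons still stand stacked behind the bar, and the job was handed in at about 8.3 s.

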